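# Hook up the drop guard of a crimping press

## Task

Open the crimping press that has the amber guard so that it can be loaded: lift the guard straight up by its orange grip rail, move it back over the cheeks, and lower it so that its slotted bar hooks down into the notches on top of the cheeks and holds the guard up by itself. Let go of it, and leave the press with the blue guard closed.

Things in the scene. Friction and masses are not known exactly. Their poses are not given: they have to be found in the camera images.
- amber_rail (a point): Centre of the orange grip rail (14 mm front to back, 80 long, 20 high) on top of the amber guard of one of two grey presses. Axes of the press: x to its back (away from the robot), y along the rail, z up. Closed, it is 150 mm over the table; take it from above, a finger before and one behind; the window below is 4 mm thick. The press is under 117 mm high, but for two 150 mm rods 80 mm to the sides.
- amber_lift (a joint): Height of the amber guard (about 0.26 kg, falls shut when let go) over closed, m: 0 closed, 0.105 top stop. Its steel crossbar, 8 mm thick, has two downward slots that fit over the 6 mm side cheeks. Closed, it stands before the cheeks; it passes over their front lips, 13 mm high on the notch side, only above 0.076. Resting on the floor of the notches behind the lips: 0.063.
- amber_shift (a joint): How far the amber guard is moved back along the press's x, m: 0 front stop (start; about 6 mm of play while the bar is below the lips), 0.042 rear stop. The notch is 24 mm long: the bar is in it from 0.022 to 0.038, middle 0.030. The guard moves only up, down, forward and back; it cannot turn or go sideways.
- blue_lift (a joint): The same height for the other press, alike but with a blue guard and blue rail, to be left closed: 0 closed, m. Either press may be the left or the right one.

How it is judged:
On the way:
1. the amber guard is lifted (value of joint amber_lift above 0.05 m), for 0.1 s.
At the end, for the whole second after the job is handed in: The amber guard hangs by its bar in the notches, at rest (lift between 0.056 and 0.070 m, at least 0.017 m back), and the blue guard is down (lift below 0.010 m) (value of joint amber_lift between 0.056 and 0.07 m and value of joint amber_shift above 0.017 m and velocity of joint amber_lift between -0.01 and 0.01 m/s and value of joint blue_lift below 0.01 m); the robot touches nothing.
It fails at once if the blue guard is lifted (value of joint blue_lift above 0.02 m).
It also fails if it takes over 24 s, if anything falls off the work surface, if the arm or the gripper's body presses on something with over 40 N, if the wrist force passes 120 N, or if a joint passes its speed limit or range.

## Robot

A 6-joint arm with a two-finger parallel gripper is mounted at the origin on a cart in front of the work surface, level with it; the furniture and walls round the work are solid. World frame = base frame: x ahead of the robot, y to its left, z up, the work surface at z = 0. Lengths are in m, angles in rad, forces in N, time in s.
With the tool pointing down it reaches from about 0.4 to 0.825 m from the base axis. Payload 7 kg.
Tool frame: the origin (TCP) lies midway between the tips of the shut fingers; the grasp point (between the pads) lies 19 mm behind it; z points along the fingers, y is the line along which they close (so a half turn about z gives the same grasp; the last joint's range is limited). The gripper opens to 88 mm and grips with 3 to 60 N. Pads are 19 mm wide; open, the fingers measure 130 mm over their backs; the gripper's body (78 mm by 193 mm) begins 47 mm behind the grasp point.
Start: joints at [-0.882, 0.359, 0.012, 0, -1.224, -0.288], TCP at [0.263, -0.621, 0.227] pointing down, gripper open.
Joint ranges: [-3.07, 3.07], [-1.43, 2.12], [-1.02, 1.25], [-3.03, 1.67], [-3.05, -0], [-3.03, 3.03]. Speed limits (rad/s): [2.39, 2.39, 3.01, 3.14, 3.14, 3.14].

## Interface

Orientations are given as a unit quaternion [x, y, z, w].
In Python, from rig import arm gives the robot as it stands.
- The arm moves only by the tool apply_moves, never from a script. Its argument "commands" is a list of rows, each an object with "angular": the turn, a rotation vector about the tool's x, y, z as a fraction of full scale, a list of three; "xyz": the shift along the tool's x, y, z as a fraction of full scale, a list of three; "grip": the closure, from 0 (fully open) to 1 (shut). A call has 1 to 10 rows; each row is the pose to reach, as a shift and turn from the pose commanded when the call began, along the tool's axes at that moment; what a row does not reach only later rows make up. Full scale, the value 1, is 300 mm for a shift and 90 degrees for a turn. A row lasts 1/12 s, in which the tool goes at most 41.7 mm and 7.16 degrees, less where a joint would pass 70% of its speed; a pose out of reach is approached as far as the arm can. A call with a number of a shift or a turn outside -1 to 1 is refused whole. A call with a gripper value outside its range is refused whole. The fingers move at their own pace and stop on an object; the grip force is fixed at half the most. Time passes only in rows, so rows that repeat a pose let the fingers close. It gives the time, the measured TCP pose, the force, the opening and the grip force at its end, in the units of the state.
- arm.observe(): the state, without advancing time (a new reading comes with each control period).
- arm.read_camera(name): name is "scene" or "side" or "wrist"; returns the picture (384x512x3 uint8, blue, green, red); there is no depth.
- arm.camera_info(name): a dict with "fovy" (degrees; the focal length in pixels is half the picture's height over the tangent of half this angle, whatever the lens; pixels are square), "cx", "cy" (the principal point, pixels), "extrinsics" (4x4, takes a point from world to camera coordinates); the wrist camera has in their place "T_tool_cam" (4x4, takes a point from camera to tool coordinates, whose origin is the TCP and whose axes are the flange's). Camera axes: x right, y up, looking along -z (the intrinsics and any distortion apply to the point x, -y, -z); pixel columns grow to the right and rows downward; lengths in m; the calibration is good to about 2 mm. A picture is of the moment at which its call begins: read the wrist's pose just before it. camera_info takes no time and is no camera call.
- arm.close_job(): hands the job in; it is judged then, once.
The state is a dict: "time_s": time; "joint_pos": joint angles; "joint_vel": joint speeds; "effort": joint torques, N m; "tool_pos": TCP position; "eef_rot": TCP orientation; "wrist_force": force on the tool from outside, world axes, zero at the start; "ft_torque": the same for the moment, N m; "grip_width": finger opening in m; "grasp_force": force on a finger pad.
Only numpy, scipy, OpenCV 4.12 (cv2) and the standard library are available. Lean on these libraries where they do the work, as an engineer would, in place of code of your own. Each camera call takes 0.05 s, during which the arm holds its last target. There are 200 camera calls.

## Working session

There is one attempt and no reset: what is moved stays moved. The work goes in short steps, Python scripts to look and compute and a tool call to move; the robot and the scene stay as the last step left them, time stands still between calls to the robot, and variables do not carry over. Pictures are saved under pics/ and viewed, at most 10 in all, crops included, and the job is handed in when it is done.

Besides the shell and the picture viewer there is one more tool, called after ">>>" in YAML: its name, and indented under it one key for each argument. apply_moves: Moves the arm, as the interface text tells. Its arguments: {"type":"object","properties":{"commands":{"type":"array"}},"required":["commands"]}

```bash
mkdir -p pics; ls
python3 - <<'E'
from rig import arm
import cv2,numpy as np
s=arm.observe();print(s)
for n in("scene","side"):
    cv2.imwrite(f"pics/{n}0.png",arm.read_camera(n))
for n in("scene","side","wrist"):print(n,arm.camera_info(n))
E
```

```text
pics
{'time_s': 0.0, 'joint_pos': array([-8.81883231e-01,  3.59405185e-01,  1.10779587e-02, -3.02296463e-04,
       -1.22405252e+00, -2.88102595e-01]), 'joint_vel': array([-0.0006959 , -0.00173738, -0.00109435, -0.00049183,  0.00058112,
       -0.0001047 ]), 'effort': array([-3.28103924e-04, -5.82713020e+01,  2.93043941e+01,  6.99712202e+00,
        6.59991187e-03, -1.79769040e-04]), 'tool_pos': array([ 0.26315282, -0.62109632,  0.22562776]), 'eef_rot': array([-1.99015975e-01,  9.79995916e-01,  7.65802251e-04, -2.46067392e-04]), 'wrist_force': array([-0.93459846,  1.06197928,  1.48758692]), 'ft_torque': array([ 0.02629396,  0.05589593, -0.01817368]), 'grasp_force': 0.0, 'grip_width': 0.08758145250539275}
scene {'fovy': 48.71393722366625, 'cx': 258.47918345304424, 'cy': 197.75889661257133, 'extrinsics': array([[-0.85539595, -0.51794006, -0.00598828,  0.3859602 ],
       [ 0.34446085, -0.57744704,  0.74020378, -0.30559815],
       [-0.38683911,  0.63110459,  0.67235593, -0.65796567],
       [ 0.        ,  0.        ,  0.        ,  1.        ]])}
side {'fovy': 43.64356914795824, 'cx': 265.68644082472946, 'cy': 188.25862843706113, 'extrinsics': array([[ 0.47368828, -0.88064781, -0.00887926, -0.31750196],
       [ 0.61331823,  0.32262642,  0.72093893, -0.36040307],
       [-0.63202861, -0.34694613,  0.69294171, -1.08258868],
       [ 0.        ,  0.        ,  0.        ,  1.        ]])}
wrist {'fovy': 59.12080244294659, 'cx': 259.80729779408, 'cy': 192.05505652208376, 'T_tool_cam': array([[ 5.83038629e-04,  9.67844227e-01,  2.51549624e-01,
         6.57324011e-02],
       [ 9.99999792e-01, -6.33877238e-04,  1.21073196e-04,
        -3.98902831e-04],
       [ 2.76631575e-04,  2.51549501e-01, -9.67844395e-01,
        -1.58963955e-01],
       [ 0.00000000e+00,  0.00000000e+00,  0.00000000e+00,
         1.00000000e+00]])}
```

View pics/scene0.png

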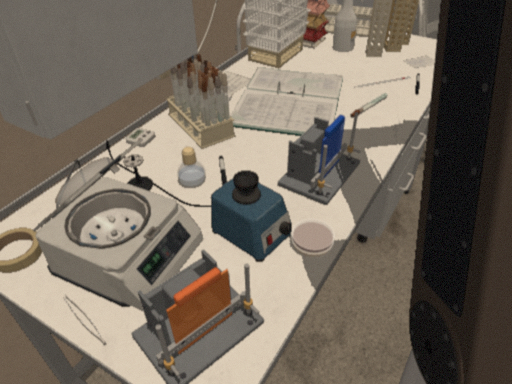

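View pics/side0.png

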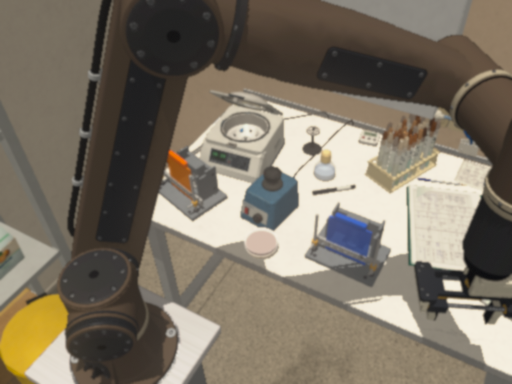

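The scene picture shows the amber press at about (200,310) with its rail from (175,297) to (228,275), and the blue press at (325,155). In the side picture the amber press is at (188,180), next to the arm's link. I'll enlarge the amber press in both.

```bash
cat > h.py <<'E'
import numpy as np,cv2
from rig import arm
def K(n):
    c=arm.camera_info(n);f=192/np.tan(np.radians(c["fovy"])/2);return c,f
def ray(n,uv,T=None):
    """origin, dir in world; T = world<-cam for wrist"""
    c,f=K(n)
    if T is None:T=np.linalg.inv(c["extrinsics"])
    d=np.array([(uv[0]-c["cx"])/f,-(uv[1]-c["cy"])/f,-1.])
    return T[:3,3],T[:3,:3]@d
def onz(n,uv,z,T=None):
    o,d=ray(n,uv,T);return o+d*(z-o[2])/d[2]
def two(r1,r2):
    (a,d),(b,e)=r1,r2
    t=np.linalg.lstsq(np.c_[d,-e],b-a,rcond=None)[0]
    p,q=a+t[0]*d,b+t[1]*e
    return (p+q)/2,np.linalg.norm(p-q)
E
python3 - <<'E'
from h import *
a=cv2.imread("pics/scene0.png")[240:384,120:280];b=cv2.imread("pics/side0.png")[135:225,150:240]
cv2.imwrite("pics/crop.png",np.hstack([cv2.resize(a,(480,432),interpolation=2)[:432],cv2.resize(b,(315,315),interpolation=2)[:] if 0 else cv2.copyMakeBorder(cv2.resize(b,(315,315),interpolation=2),0,117,0,0,0)]))
for n in("scene","side"):
    h=cv2.cvtColor(cv2.imread(f"pics/{n}0.png"),cv2.COLOR_BGR2HSV)
    m=cv2.inRange(h,(3,170,110),(16,255,255));k,l,s,c=cv2.connectedComponentsWithStats(m)
    print(n,s[1:][s[1:,4]>30])
for uv in((175,297),(228,275)):print(onz("scene",uv,.15))
E
```

```text
scene [[ 167  268   63   74 2257]]
side [[167 150  23  39 498]]
[0.47367497 0.19560219 0.15      ]
[0.42985345 0.12312381 0.15      ]
```

View pics/crop.png

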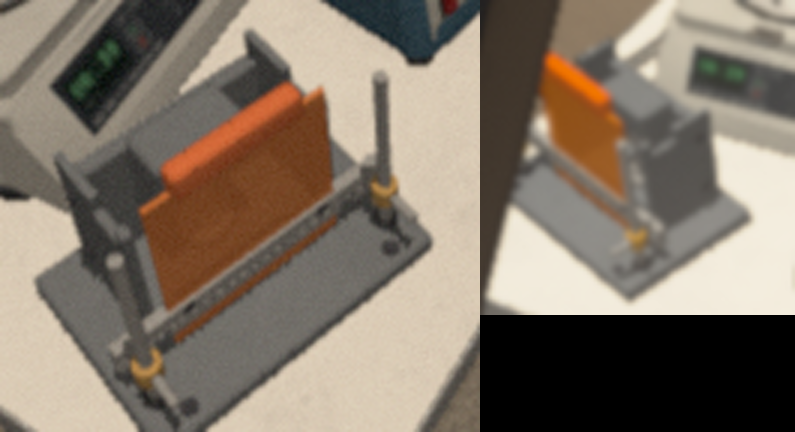

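The left crop shows the rail with its silhouette centre near scene pixel (198,286). The rod tops are at scene (247,265) and (158,327). I'll measure from these.

Run:
```python
from h import *
P=lambda u,v,z:onz("scene",(120+u/3,240+v/3),z)
print("cam",ray("scene",(0,0))[0])
c=P(233,138,.15);print("rail c",c,np.hypot(*c[:2]))
a,b=P(380,73,.15),P(115,256,.15);print("rods",a,b,np.linalg.norm(a-b),"mid",(a+b)/2)
r0,r1=P(163,163,.16),P(292,84,.16);print("top back edge",r0,r1,np.linalg.norm(r0-r1),(r0+r1)/2)
q0,q1=P(170,192,.14),P(302,106,.14);print("front low edge",q0,q1,np.linalg.norm(q0-q1),(q0+q1)/2)
for p,q in((b,a),(r0,r1),(q0,q1)):
    d=(p-q)[:2];d*=np.sign(d[1]);print("yaw of press y: x-axis angle deg",np.degrees(np.arctan2(d[1],d[0]))-90)
# side view check: project
def proj(n,p):
    k,f=K(n);x=k["extrinsics"]@np.r_[p,1];return k["cx"]-f*x[0]/x[2],k["cy"]+f*x[1]/x[2]
print(proj("side",c),[proj("side",p) for p in(r0,r1)])
s=arm.observe()
from scipy.spatial.transform import Rotation as R
print(R.from_quat(s["eef_rot"]).as_matrix().round(3))
```

```text
cam [0.18088854 0.43868266 0.67090326]
rail c [0.4571603 0.1631251 0.15     ] 0.4853919476951236
rods [0.41649757 0.09111964 0.15      ] [0.46373049 0.2433427  0.15      ] 0.15938258925672452 mid [0.44011403 0.16723117 0.15      ]
top back edge [0.47178492 0.19723091 0.16      ] [0.44636921 0.12661128 0.16      ] 0.07505391536743794 [0.45907707 0.16192109 0.16      ]
front low edge [0.46942466 0.19912127 0.14      ] [0.44403243 0.12344514 0.14      ] 0.07982256012692104 [0.45672855 0.16128321 0.14      ]
yaw of press y: x-axis angle deg -17.238463819550347
yaw of press y: x-axis angle deg -19.79358887369665
yaw of press y: x-axis angle deg -18.548569611984306
(np.float64(176.62865292432696), np.float64(159.01751632993933)) [(np.float64(169.25902920291443), np.float64(149.58752034450657)), (np.float64(184.7753886142193), np.float64(162.55656032508992))]
[[-0.921 -0.39  -0.001]
 [-0.39   0.921  0.001]
 [ 0.     0.001 -1.   ]]
```

>>> apply_moves:
  commands:
    - {"xyz":[0,0,-0.1],"angular":[0,0,0],"grip":0}
    - {"xyz":[-0.96,0.57,-0.25],"angular":[0,0,-0.55],"grip":0}
    - {"xyz":[-0.96,0.57,-0.25],"angular":[0,0,-0.55],"grip":0}
    - {"xyz":[-0.96,0.57,-0.25],"angular":[0,0,-0.55],"grip":0}
    - {"xyz":[-0.96,0.57,-0.25],"angular":[0,0,-0.55],"grip":0}
    - {"xyz":[-0.96,0.57,-0.25],"angular":[0,0,-0.55],"grip":0}
    - {"xyz":[-0.96,0.57,-0.25],"angular":[0,0,-0.55],"grip":0}
    - {"xyz":[-0.96,0.57,-0.25],"angular":[0,0,-0.55],"grip":0}
    - {"xyz":[-0.96,0.57,-0.25],"angular":[0,0,-0.55],"grip":0}
    - {"xyz":[-0.96,0.57,-0.25],"angular":[0,0,-0.55],"grip":0}

```text
time_s: 0.93
tool_pos: [0.465, -0.3475, 0.3024]
eef_rot: [-0.593, 0.805, -0.001, 0.001]
wrist_force: [-0.0, -0.6, 0.4]
grip_width: 0.0875
grasp_force: 0.0
```

```bash
cat >> h.py <<'E'
from scipy.spatial.transform import Rotation as R
def go(p,axis_deg):
    """fractions to bring the TCP to p, tool down, tool y at axis_deg in the world"""
    s=arm.observe();M=R.from_quat(s["eef_rot"]);a=np.radians(axis_deg)
    y=np.array([np.cos(a),np.sin(a),0]);z=np.array([0,0,-1.]);G=R.from_matrix(np.c_[np.cross(y,z),y,z])
    print("t",s["time_s"],"tcp",s["tool_pos"].round(4),"F",s["wrist_force"].round(1))
    print("xyz",(M.inv().apply(np.array(p)-s["tool_pos"])/.3).round(4),"ang",((M.inv()*G).as_rotvec(degrees=True)/90).round(4))
E
python3 -c "
from h import *
go([.457,.162,.30],162.5)"
```

```text
t 0.9333 tcp [ 0.465  -0.3475  0.3024] F [-0.  -0.6  0.4]
xyz [-1.614   0.5299  0.0082] ang [-0.0011  0.0004  0.0026]
```

>>> apply_moves:
  commands:
    - {"xyz":[-0.96,0.25,0],"angular":[0,0,0],"grip":0}
    - {"xyz":[-0.96,0.25,0],"angular":[0,0,0],"grip":0}
    - {"xyz":[-0.96,0.25,0],"angular":[0,0,0],"grip":0}
    - {"xyz":[-0.96,0.25,0],"angular":[0,0,0],"grip":0}
    - {"xyz":[-0.96,0.25,0],"angular":[0,0,0],"grip":0}
    - {"xyz":[-0.96,0.25,0],"angular":[0,0,0],"grip":0}
    - {"xyz":[-0.96,0.25,0],"angular":[0,0,0],"grip":0}
    - {"xyz":[-0.96,0.25,0],"angular":[0,0,0],"grip":0}

```text
time_s: 1.6
tool_pos: [0.477, -0.0497, 0.3015]
eef_rot: [-0.593, 0.806, 0.0, 0.001]
wrist_force: [-0.8, -0.1, -0.1]
grip_width: 0.0874
grasp_force: 0.0
```

>>> apply_moves:
  commands:
    - {"xyz":[-0.65,0.28,0],"angular":[0,0,0],"grip":0}
    - {"xyz":[-0.65,0.28,0],"angular":[0,0,0],"grip":0}
    - {"xyz":[-0.65,0.28,0],"angular":[0,0,0],"grip":0}
    - {"xyz":[-0.65,0.28,0],"angular":[0,0,0],"grip":0}
    - {"xyz":[-0.65,0.28,0],"angular":[0,0,0],"grip":0}
    - {"xyz":[-0.65,0.28,0],"angular":[0,0,0],"grip":0}
    - {"xyz":[-0.65,0.28,0],"angular":[0,0,0],"grip":0}
    - {"xyz":[-0.65,0.28,0],"angular":[0,0,0],"grip":0}
    - {"xyz":[-0.65,0.28,0],"angular":[0,0,0],"grip":0}

```text
time_s: 2.35
tool_pos: [0.4557, 0.1558, 0.3014]
eef_rot: [-0.591, 0.807, -0.0, -0.0]
wrist_force: [-0.5, -0.3, -0.9]
grip_width: 0.0876
grasp_force: 0.0
```

Run:
```python
from h import *
s=arm.observe();im=arm.read_camera("wrist");cv2.imwrite("pics/w1.png",im)
go([.457,.162,.30],162.5)
T=np.eye(4);T[:3,:3]=R.from_quat(s["eef_rot"]).as_matrix();T[:3,3]=s["tool_pos"];T=T@arm.camera_info("wrist")["T_tool_cam"]
h=cv2.cvtColor(im,cv2.COLOR_BGR2HSV);m=cv2.inRange(h,(3,170,110),(16,255,255))
k,l,st,c=cv2.connectedComponentsWithStats(m);i=1+st[1:,4].argmax()
r=cv2.minAreaRect(np.argwhere(l==i)[:,::-1].astype(np.float32));print(st[i],r)
b=cv2.boxPoints(r);w=[onz("wrist",p,.16,T) for p in b];print(np.round(b,1),np.round(w,4),onz("wrist",r[0],.155,T))
np.save("T1.npy",T)
```

```text
t 2.4 tcp [0.4558 0.1556 0.3015] F [ 1.  -0.4 -0.1]
xyz [-0.0216  0.0026  0.005 ] ang [ 0.0001 -0.0002 -0.0013]
[ 252  123   15  116 1286] ((259.0, 180.5), (115.0, 14.0), 90.0)
[[252. 123.]
 [266. 123.]
 [266. 238.]
 [252. 238.]] [[0.4483 0.1049 0.16  ]
 [0.4367 0.1086 0.16  ]
 [0.4685 0.2109 0.16  ]
 [0.4812 0.2069 0.16  ]] [0.45831965 0.15665093 0.155     ]
```

View pics/w1.png

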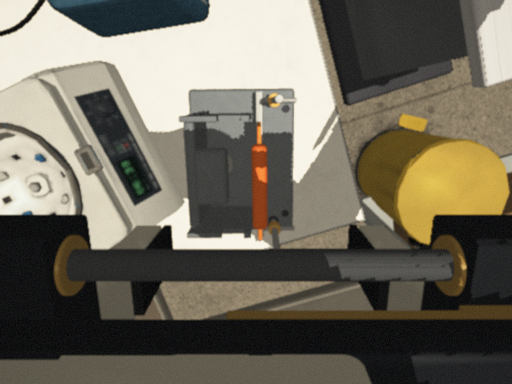

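The wrist picture shows the rail at columns 252–267 and rows 144–230, upright in the image, so the yaw is right. It is already midway between the fingers.

Run:
```python
from h import *
T=np.load("T1.npy")
for p in((259.5,144),(259.5,186),(259.5,230)):print(onz("wrist",p,.158,T))
im=cv2.imread("pics/w1.png");h=cv2.cvtColor(im,cv2.COLOR_BGR2HSV);m=cv2.inRange(h,(3,170,110),(16,255,255))
for r in range(148,228,10):
    x=np.flatnonzero(m[r,230:290])+230;print(r,x.min(),x.max(),end=" | ")
```

```text
[0.44763815 0.12443666 0.158     ]
[0.45923532 0.16108529 0.158     ]
[0.47220848 0.20208221 0.158     ]
148 252 266 | 158 252 265 | 168 252 266 | 178 253 266 | 188 253 266 | 198 253 266 | 208 253 266 | 218 253 266 |
```

>>> apply_moves:
  commands:
    - {"xyz":[-0.023,-0.002,0.1],"angular":[0,0,-0.001],"grip":0}
    - {"xyz":[-0.023,-0.002,0.22],"angular":[0,0,-0.001],"grip":0}
    - {"xyz":[-0.023,-0.002,0.34],"angular":[0,0,-0.001],"grip":0}
    - {"xyz":[-0.023,-0.002,0.44],"angular":[0,0,-0.001],"grip":0}
    - {"xyz":[-0.023,-0.002,0.52],"angular":[0,0,-0.001],"grip":0}
    - {"xyz":[-0.023,-0.002,0.56],"angular":[0,0,-0.001],"grip":0}
    - {"xyz":[-0.023,-0.002,0.56],"angular":[0,0,-0.001],"grip":0}
    - {"xyz":[-0.023,-0.002,0.56],"angular":[0,0,-0.001],"grip":0}

```text
time_s: 3.07
tool_pos: [0.4586, 0.162, 0.1336]
eef_rot: [-0.591, 0.807, -0.0, -0.001]
wrist_force: [0.3, -0.6, 0.5]
grip_width: 0.0878
grasp_force: 0.0
```

>>> apply_moves:
  commands:
    - {"xyz":[0,0,0],"angular":[0,0,0],"grip":1}
    - {"xyz":[0,0,0],"angular":[0,0,0],"grip":1}
    - {"xyz":[0,0,0],"angular":[0,0,0],"grip":1}
    - {"xyz":[0,0,0],"angular":[0,0,0],"grip":1}
    - {"xyz":[0,0,0],"angular":[0,0,0],"grip":1}
    - {"xyz":[0,0,0],"angular":[0,0,0],"grip":1}
    - {"xyz":[0,0,0],"angular":[0,0,0],"grip":1}
    - {"xyz":[0,0,0],"angular":[0,0,0],"grip":1}
    - {"xyz":[0,0,0],"angular":[0,0,0],"grip":1}
    - {"xyz":[0,0,0],"angular":[0,0,0],"grip":1}

```text
time_s: 3.9
tool_pos: [0.4583, 0.1632, 0.1335]
eef_rot: [-0.592, 0.806, -0.0, -0.0]
wrist_force: [0.2, -0.6, 0.4]
grip_width: 0.0265
grasp_force: 0.0
```

>>> apply_moves:
  commands:
    - {"xyz":[0,0,0],"angular":[0,0,0],"grip":1}
    - {"xyz":[0,0,0],"angular":[0,0,0],"grip":1}
    - {"xyz":[0,0,0],"angular":[0,0,0],"grip":1}
    - {"xyz":[0,0,0],"angular":[0,0,0],"grip":1}
    - {"xyz":[0,0,0],"angular":[0,0,0],"grip":1}

```text
time_s: 4.32
tool_pos: [0.4585, 0.1632, 0.1335]
eef_rot: [-0.592, 0.806, -0.0, 0.0]
wrist_force: [1.3, -0.9, -0.4]
grip_width: 0.0136
grasp_force: 30.0
```

>>> apply_moves:
  commands:
    - {"xyz":[0,0,-0.02],"angular":[0,0,0],"grip":1}
    - {"xyz":[0,0,-0.06],"angular":[0,0,0],"grip":1}
    - {"xyz":[0,0,-0.11],"angular":[0,0,0],"grip":1}
    - {"xyz":[0,0,-0.16],"angular":[0,0,0],"grip":1}
    - {"xyz":[0,0,-0.21],"angular":[0,0,0],"grip":1}
    - {"xyz":[0,0,-0.26],"angular":[0,0,0],"grip":1}
    - {"xyz":[0,0,-0.29],"angular":[0,0,0],"grip":1}
    - {"xyz":[0,0,-0.3],"angular":[0,0,0],"grip":1}
    - {"xyz":[0,0,-0.3],"angular":[0,0,0],"grip":1}
    - {"xyz":[0,0,-0.3],"angular":[0,0,0],"grip":1}

```text
time_s: 5.15
tool_pos: [0.4584, 0.1632, 0.2232]
eef_rot: [-0.592, 0.806, 0.0, 0.0]
wrist_force: [3.1, -0.7, -2.5]
grip_width: 0.0138
grasp_force: 30.0
```

>>> apply_moves:
  commands:
    - {"xyz":[0,-0.02,0],"angular":[0,0,0],"grip":1}
    - {"xyz":[0,-0.045,0],"angular":[0,0,0],"grip":1}
    - {"xyz":[0,-0.07,0],"angular":[0,0,0],"grip":1}
    - {"xyz":[0,-0.09,0],"angular":[0,0,0],"grip":1}
    - {"xyz":[0,-0.1,0],"angular":[0,0,0],"grip":1}
    - {"xyz":[0,-0.1,0],"angular":[0,0,0],"grip":1}
    - {"xyz":[0,-0.1,0],"angular":[0,0,0],"grip":1}
    - {"xyz":[0,-0.1,0],"angular":[0,0,0],"grip":1}

```text
time_s: 5.82
tool_pos: [0.4871, 0.1542, 0.2235]
eef_rot: [-0.592, 0.806, 0.0, 0.0]
wrist_force: [1.0, 1.8, -2.3]
grip_width: 0.0141
grasp_force: 30.0
```

>>> apply_moves:
  commands:
    - {"xyz":[0,0,0.015],"angular":[0,0,0],"grip":1}
    - {"xyz":[0,0,0.03],"angular":[0,0,0],"grip":1}
    - {"xyz":[0,0,0.045],"angular":[0,0,0],"grip":1}
    - {"xyz":[0,0,0.06],"angular":[0,0,0],"grip":1}
    - {"xyz":[0,0,0.07],"angular":[0,0,0],"grip":1}
    - {"xyz":[0,0,0.08],"angular":[0,0,0],"grip":1}
    - {"xyz":[0,0,0.08],"angular":[0,0,0],"grip":1}
    - {"xyz":[0,0,0.08],"angular":[0,0,0],"grip":1}

```text
time_s: 6.48
tool_pos: [0.4869, 0.1543, 0.1993]
eef_rot: [-0.592, 0.806, 0.0, -0.0]
wrist_force: [0.4, 2.8, -2.4]
grip_width: 0.0135
grasp_force: 30.0
```

>>> apply_moves:
  commands:
    - {"xyz":[0,0,0.004],"angular":[0,0,0],"grip":1}
    - {"xyz":[0,0,0.008],"angular":[0,0,0],"grip":1}
    - {"xyz":[0,0,0.01],"angular":[0,0,0],"grip":1}
    - {"xyz":[0,0,0.01],"angular":[0,0,0],"grip":1}
    - {"xyz":[0,0,0.01],"angular":[0,0,0],"grip":1}

```text
time_s: 6.9
tool_pos: [0.487, 0.1542, 0.1966]
eef_rot: [-0.592, 0.806, -0.0, 0.0]
wrist_force: [0.2, 1.6, -2.1]
grip_width: 0.0135
grasp_force: 30.0
```

>>> apply_moves:
  commands:
    - {"xyz":[0,0,0.003],"angular":[0,0,0],"grip":1}
    - {"xyz":[0,0,0.005],"angular":[0,0,0],"grip":1}
    - {"xyz":[0,0,0.005],"angular":[0,0,0],"grip":1}
    - {"xyz":[0,0,0.005],"angular":[0,0,0],"grip":1}

```text
time_s: 7.23
tool_pos: [0.4872, 0.1543, 0.1965]
eef_rot: [-0.592, 0.806, -0.0, 0.001]
wrist_force: [-3.1, 1.6, 8.6]
grip_width: 0.0136
grasp_force: 30.0
```

Run:
```python
from h import *
a=arm.read_camera("scene")[200:384,90:290];cv2.imwrite("pics/s2.png",cv2.resize(a,(640,589),interpolation=2))
```

```text
(no output)
```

View pics/s2.png

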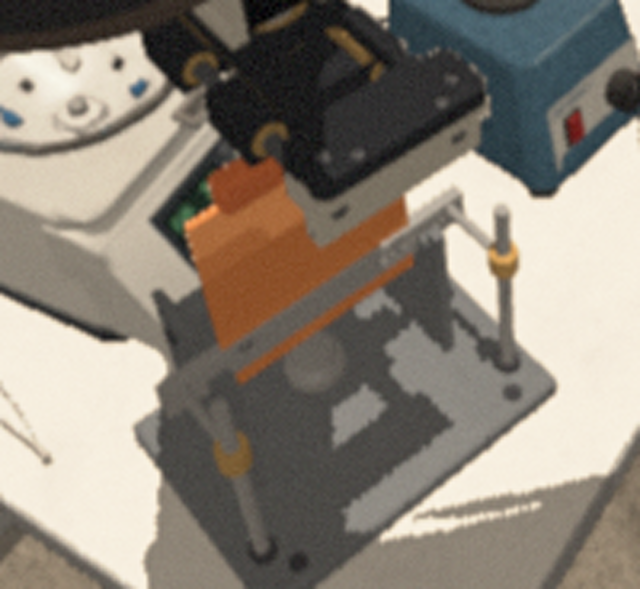

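The picture shows the guard raised and moved back, with its bar down on the cheeks. The upward force appeared at a lift of 0.063, which is the notch floor, so I'll release.

>>> apply_moves:
  commands:
    - {"xyz":[0,0,-0.003],"angular":[0,0,0],"grip":1}
    - {"xyz":[0,0,-0.003],"angular":[0,0,0],"grip":0.7}
    - {"xyz":[0,0,-0.003],"angular":[0,0,0],"grip":0.5}
    - {"xyz":[0,0,-0.003],"angular":[0,0,0],"grip":0.3}
    - {"xyz":[0,0,-0.003],"angular":[0,0,0],"grip":0}
    - {"xyz":[0,0,-0.003],"angular":[0,0,0],"grip":0}
    - {"xyz":[0,0,-0.003],"angular":[0,0,0],"grip":0}
    - {"xyz":[0,0,-0.003],"angular":[0,0,0],"grip":0}
    - {"xyz":[0,0,-0.003],"angular":[0,0,0],"grip":0}
    - {"xyz":[0,0,-0.003],"angular":[0,0,0],"grip":0}

```text
time_s: 8.12
tool_pos: [0.487, 0.1542, 0.1959]
eef_rot: [-0.592, 0.806, -0.0, -0.0]
wrist_force: [0.6, -0.6, 0.1]
grip_width: 0.0684
grasp_force: 0.0
```

>>> apply_moves:
  commands:
    - {"xyz":[0,0,-0.05],"angular":[0,0,0],"grip":0}
    - {"xyz":[0,0,-0.12],"angular":[0,0,0],"grip":0}
    - {"xyz":[0,0,-0.2],"angular":[0,0,0],"grip":0}
    - {"xyz":[0,0,-0.3],"angular":[0,0,0],"grip":0}
    - {"xyz":[0,0,-0.4],"angular":[0,0,0],"grip":0}
    - {"xyz":[0,0,-0.45],"angular":[0,0,0],"grip":0}
    - {"xyz":[0,0,-0.45],"angular":[0,0,0],"grip":0}
    - {"xyz":[0,0,-0.45],"angular":[0,0,0],"grip":0}

```text
time_s: 8.78
tool_pos: [0.4872, 0.1544, 0.3317]
eef_rot: [-0.592, 0.806, 0.0, 0.001]
wrist_force: [-0.0, -0.7, -1.1]
grip_width: 0.0876
grasp_force: 0.0
```

Run:
```python
from h import *
im=arm.read_camera("scene")
cv2.imwrite("pics/s3.png",cv2.resize(im[80:384,90:390],(592,600),interpolation=2))
```

```text
(no output)
```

View pics/s3.png

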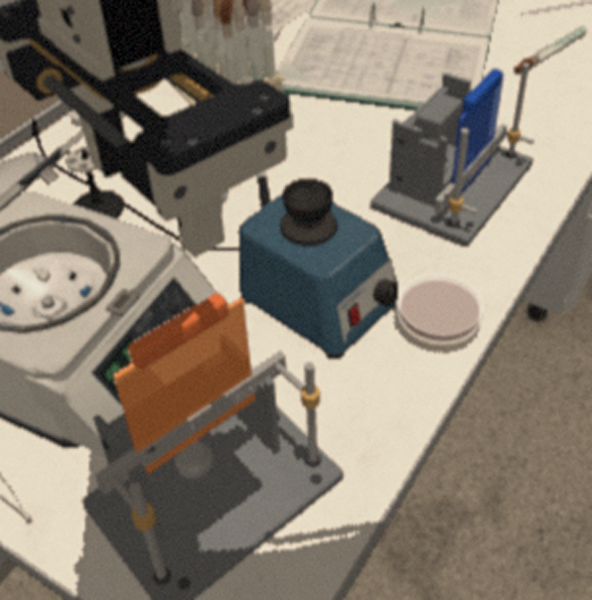

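The amber guard hangs on its own, with its bar across the cheeks in this crop from about (100,480) to (285,360). The blue guard, near (480,120), is down, and the gripper is clear.

```bash
python3 -c "
from rig import arm
print(arm.close_job())"
```

```text
the job is handed in; nothing more can be done
None
```

The amber guard now hangs by its bar in the cheek notches, at a lift of about 0.063 m and 0.030 m back by the arm's readings. I let go of it, left the blue guard closed, and handed the job in at about 9 s; no verdict came back.

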